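# Lock the grinding cup onto the coffee grinder

## Robot

A 6-joint arm with a two-finger parallel gripper is mounted at the origin on the work surface. World frame = base frame: x ahead of the robot, y to its left, z up, the work surface at z = 0. Lengths are in m, angles in degrees, forces in N, time in s.
With the tool pointing down it reaches from about 0.375 to 0.9 m from the base axis. Payload 3.1 kg.
Tool frame: the origin (TCP) lies at the very end of the fingers, on their centre line; the grasp point (between the pads) lies 19 mm behind it; z points along the fingers, y is the line along which they close (so a half turn about z gives the same grasp; the last joint's range is limited). The gripper opens to 87 mm and grips with 3 to 60 N. Pads are 19 mm wide; open, the fingers measure 117 mm over their backs; the gripper's body (75 mm by 190 mm) begins 51 mm behind the grasp point.
Start: joints at [-77.091, 30.224, 82.088, -0, 67.689, -10.227], TCP at [0.246, -0.575, 0.223] pointing down, gripper open.
Joint ranges: [-176.69, 176.69], [-43.24, 126.21], [12.49, 139.97], [-82, 262], [0, 151.66], [-163.58, 163.58]. Speed limits (degrees/s): [159.86, 159.86, 180, 180, 180, 180].

## Interface

Orientations are given as a 3x3 rotation matrix whose columns are the frame's x, y, z axes.
In Python, from rig import bot, imaging gives the robot as it stands.
- The arm moves only by the tool drive_tool, never from a script. Its argument "deltas" is text: rows parted by semicolons, each of 5 numbers parted by spaces: the finger opening in mm, from 0 to 87, then the shift along the world's x, y, z in mm, then the turn about the world's z in rad. In form: jaw dx dy dz twist; .... A call has 1 to 12 rows; each row is the pose to reach, as a shift and turn from the pose commanded when the call began; what a row does not reach only later rows make up. A row lasts 1/10 s, in which the tool goes at most 50 mm and 8.59 degrees, less where a joint would pass 70% of its speed; a pose out of reach is approached as far as the arm can. A call with a gripper value outside its range is refused whole. The fingers move at their own pace and stop on an object; the grip force is fixed at half the most. Time passes only in rows, so rows that repeat a pose let the fingers close. It gives the time, the measured TCP pose, the force, the opening and the grip force at its end, in the units of the state.
- bot.read_state(): the state, without advancing time (a new reading comes with each control period).
- imaging.capture(name): name is "scene" or "top" or "wrist"; returns the picture (400x640x3 uint8, red, green, blue); there is no depth.
- imaging.camera_model(name): a dict with "fx", "fy", "cx", "cy" (pixels), "T" (4x4, takes a point from camera to world coordinates). Camera axes: x right, y down, z forward; pixel columns grow to the right and rows downward; lengths in m; the calibration is good to about 2 mm. A picture is of the moment at which its call begins: read the wrist's pose just before it. camera_model takes no time and is no camera call; for the wrist camera it gives the pose at the moment of the call.
- bot.hand_in(): hands the job in; it is judged then, once.
The state is a dict: "time_s": time; "joint_positions": joint angles; "qvel": joint speeds; "tau": joint torques, N m; "position": TCP position; "tcp_rot": TCP orientation; "force": force on the tool from outside, world axes, zero at the start; "moment": the same for the moment, N m; "opening": opening from 0.0 (shut) to 1.0 (fully open); "grasp_force": force on a finger pad.
Only numpy, scipy, OpenCV 4.12 (cv2) and the standard library are available. Lean on these libraries where they do the work, as an engineer would, in place of code of your own. Each camera call takes 0.05 s, during which the arm holds its last target. There are 200 camera calls.

## Task

Get the stall's coffee grinder ready to show: shut the open left drawer fully, which frees the right one, then pull the right drawer open and take out the steel grinding cup. Set the cup upright on the grinder base with its two pins in the slots, push it down against the spring, give it a quarter-turn, and let go so that it springs up and stays locked; leave the left drawer shut and the other goods on the table where they are.

Things in the scene. Friction and masses are not known exactly. Their poses are not given: they have to be found in the camera images.
- drawer_left (a joint): travel (m) of the left (+y) of two drawers side by side in a low grey steel unit, fixed, 340 wide, 220 deep, 135 mm tall: 0 = shut, 0.14 = fully open, towards the robot. Starts 0.07 to 0.13 open. About 1.5 N of friction; stops dead at 0. Interlock: while it is over some 3 mm open, a cross pin holds the right drawer shut (gives only about 4 mm).
- drawer_right (a joint): travel (m) of the right (-y) drawer: 0 = shut (as it starts), 0.14 = fully open. Holds the grinding cup. Once the left one is shut it pulls out with 2 to 6 N; at about 0.1 m/s the cup stays standing.
- drawer_left_handle (a point): centre of the left drawer's handle: a level round steel bar 10 mm thick, 90 mm long along y, its axis 40 mm out from the drawer's front (35 mm clear behind the bar), 100 mm above the table and 35 mm below the unit's top. Axes: x into the unit (drawers open along -x), y along the bar, z up; the unit's yaw is up to 0.1 rad off the world's. Moves with the drawer.
- drawer_right_handle (a point): centre of the right drawer's bar handle, the same in all respects. The drawer front is 160 mm wide and rises to 124 mm above the table; behind it the drawer's side walls rise to 52 mm and its floor lies at 16 mm.
- cup_center (a point): half-way up the axis of the grinding cup: closed, round, steel, 100 mm tall, 0.25 to 0.4 kg, upright in the right drawer some 107 to 127 mm behind its handle bar. From the foot: neck 48 mm across to 20 mm, cylinder 58 mm across from 20 to 90 mm (grip here, at any yaw), black lid to 96 mm, on it a rib 54 x 8 mm to 100 mm. x: along the rib and both pins; z up.
- cup_pins (a point): on the cup's axis at the height of its two bayonet pins, 5 mm above the foot. The pins are round, 8 mm thick, and stick out on opposite sides along +x and -x to 37 mm from the axis, so they show from above beyond the cylinder. Half a turn makes no difference.
- grinder_mouth (a point): centre of the top face of the mouth of the grinder's motor base, a fixed black round body 124 mm across, 110 mm tall. z up. Steel flange 8 mm thick, hole 53 mm across, two slots 16 mm wide on opposite sides along its +x and -x, for the pins to pass. A cup set in rests with its foot 9 mm below this face; pressed home, its shoulder meets the flange, foot 20 mm below.
- grinder_lock (a point): on the mouth's axis, 8 mm below its top face (the flange's underside), same axes. With the foot over 17 mm below the top face the cup turns freely, either way. A quarter-turn from the slots, along y, a pocket 13 mm wide lies under the flange on each side: let go there and the cup springs up, pins in the pockets, foot 13 mm below the top face, cup centre 37 mm above it: locked.
- spring_plate (a joint): travel (m) of the rubber-topped sprung plate inside the mouth: 0 = up (its top 9 mm below the mouth's top face), grows as the cup presses it, about 0.011 pressed home, 0.004 when locked. It takes 8 N to start it and 15 N at 0.011.
- jug_center (a point): bystander: white ceramic jug, 88 mm across, 120 mm tall, loop handle to its +y; this point is half-way up, on its axis. To be left alone.
- mug_center (a point): bystander: blue ceramic mug, 80 mm across, 90 mm tall; this point is half-way up, on its axis. To be left alone.
- candlestick_center (a point): bystander: brass candlestick, 60 mm across the foot, 105 mm tall; this point is half-way up, on its axis. To be left alone.
- pepper_mill_center (a point): bystander: dark wooden pepper mill, 52 mm across, 125 mm tall; this point is half-way up, on its axis. To be left alone.
- sugar_pot_center (a point): bystander: white lidded sugar pot, 72 mm across, 67 mm tall; this point is half-way up, on its axis. To be left alone.
Not all that is in view belongs to the job. Leave any red look-alike of the part that bears grinder_mouth alone.

How it is judged (in metres and radians):
On the way, in this order (a step that is already met when the one before it is completed fails the run):
1. the left drawer is shut (within 5 mm) (value of joint drawer_left below 0.005 m), for 0.1 s.
2. the right drawer is open by more than 60 mm, the left one still shut (value of joint drawer_right above 0.06 m and value of joint drawer_left below 0.008 m), for 0.1 s.
3. the cup is pressed down in the grinder's mouth with its pins in the slots (horizontal distance between cup_center and grinder_mouth below 0.006 m and z of cup_center in the frame of grinder_mouth below 0.0345 m and angle between the x axis of cup_center and the x axis of grinder_mouth, either way round below 0.3 rad), for 0.02 s.
At the end, for the whole second after the job is handed in: Cup in the mouth: axis within 5 mm, tilt under 0.06 rad, pins within 0.15 rad of the mouth's y axis, sprung up into the lock (cup centre 34.5 to 39 mm above the top face) and released; left drawer shut within 8 mm; the right one may stay open (horizontal distance between cup_center and grinder_mouth below 0.005 m and z of cup_center in the frame of grinder_mouth between 0.0345 and 0.039 m and angle between the x axis of cup_center and the y axis of grinder_mouth, either way round below 0.15 rad and angle between cup_center's own z axis and vertical below 0.06 rad and value of joint drawer_left below 0.008 m); the robot touches nothing.
It fails at once if a bystander (jug, mug, candlestick, pepper mill or sugar pot) is shoved or knocked over: its centre moves more than 30 mm (distance of any of jug_center, mug_center, candlestick_center, pepper_mill_center, sugar_pot_center from where it was at the start of the episode above 0.03 m).
It also fails if it takes over 66 s, if anything falls off the work surface, if the arm or the gripper's body presses on something with over 40 N, if the wrist force passes 120 N, or if a joint passes its speed limit or range.

## Working session

There is one attempt and no reset: what is moved stays moved. The work goes in short steps, Python scripts to look and compute and a tool call to move; the robot and the scene stay as the last step left them, time stands still between calls to the robot, and variables do not carry over. Pictures are saved under pics/ and viewed, at most 10 in all, crops included, and the job is handed in when it is done.

Besides the shell and the picture viewer there is one more tool, called after ">>>" by a JSON object that holds its "fn" and its "kwargs", one argument or row to a line. drive_tool: Moves the arm, as the interface text tells. Its arguments: {"type":"object","properties":{"deltas":{"type":"string"}},"required":["deltas"]}

```bash
ls; mkdir -p pics; python3 - <<'E'
from rig import bot, imaging
import cv2,numpy as np
s=bot.read_state();print(s['time_s'],s['position'],s['tcp_rot'],s['force'],s['opening'])
for n in("top","scene"):
    p=imaging.capture(n);cv2.imwrite(f"pics/{n}0.png",p[:,:,::-1]);np.save(f"pics/{n}0.npy",p)
    m=imaging.camera_model(n);print(n,m)
E
```

```text
pics
0.0 [ 0.24543237 -0.57399445  0.22156139] [[ 9.19562785e-01  3.92942788e-01 -5.00266500e-04]
 [ 3.92942927e-01 -9.19560403e-01  2.12647667e-03]
 [ 3.75558407e-04 -2.15200499e-03 -9.99997614e-01]] [-0.03465431  0.78112662 -0.3298999 ] 1.0020565444483085
top {'fx': 488.6531914555583, 'fy': 488.6531914555583, 'cx': 313.88615915146255, 'cy': 199.0602039061145, 'T': array([[ 0.02240593, -0.99231728,  0.12167328,  0.31320035],
       [-0.9997138 , -0.02121797,  0.0110506 , -0.06953952],
       [-0.00838404, -0.12188606, -0.99250869,  1.80200181],
       [ 0.        ,  0.        ,  0.        ,  1.        ]])}
scene {'fx': 426.60326032602364, 'fy': 426.60326032602364, 'cx': 323.85781125337655, 'cy': 197.30945952469827, 'T': array([[ 0.82628912,  0.37065666, -0.42409897,  1.05117625],
       [ 0.56314652, -0.55782746,  0.60966755, -0.79619891],
       [-0.01059671, -0.74259152, -0.66966076,  0.92251796],
       [ 0.        ,  0.        ,  0.        ,  1.        ]])}
```

View pics/top0.png

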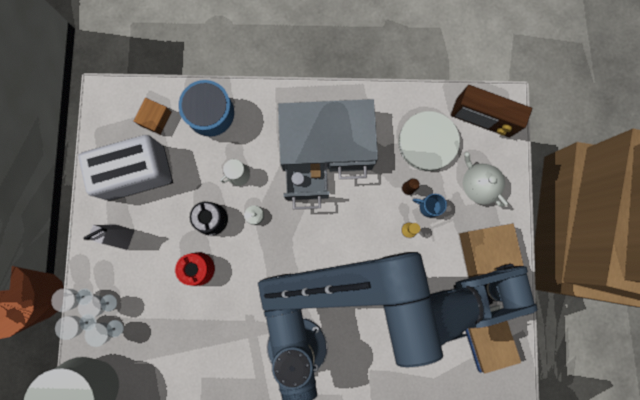

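View pics/scene0.png

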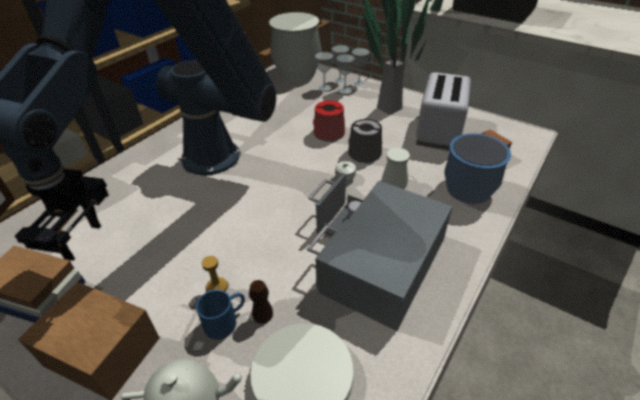

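The top view shows the left drawer open (handle bar at about (314,209)) and the right handle at about (356,181). The black grinder is at (208,218), next to a red decoy at (194,268). The jug is at (234,171), the sugar pot at (254,214), the mug at (432,205), the candlestick at (411,230) and the pepper mill at (411,185). I'll zoom in.

```bash
cat > h.py <<'E'
import numpy as np
from rig import bot, imaging
def ray(m,u,v):
    d=m["T"][:3,:3]@np.array([(u-m["cx"])/m["fx"],(v-m["cy"])/m["fy"],1]);return m["T"][:3,3],d
def onz(m,u,v,z):
    o,d=ray(m,u,v);return o+d*(z-o[2])/d[2]
def proj(m,P):
    p=np.linalg.inv(m["T"])@np.append(P,1);return p[0]/p[2]*m["fx"]+m["cx"],p[1]/p[2]*m["fy"]+m["cy"]
E
python3 - <<'E'
from h import *
import cv2
p=np.load("pics/top0.npy")[:,:,::-1]
c=cv2.resize(p[90:250,180:390],None,fx=3.8,fy=3.75,interpolation=cv2.INTER_CUBIC)
print(c.shape);cv2.imwrite("pics/topz.png",c)
m=imaging.camera_model("top")
for n,u,v,z in [("LH",314,209,.1),("RH",356,181,.1),("unitFL",281,165,.135),("unitFR",376,162,.135),("unitBL",278,103,.135),("unitBR",375,100,.135),("mouth",208,217,.11),("jug",234,169,.12),("sugar",254,213,.067),("mug",432,205,.09),("candle",411,230,.1),("pep",411,185,.12)]: print(n,onz(m,u,v,z).round(3))
E
```

```text
(600, 798, 3)
LH [ 0.487 -0.052  0.1  ]
RH [ 0.589 -0.197  0.1  ]
unitFL [0.634 0.066 0.135]
unitFR [ 0.652 -0.263  0.135]
unitBL [0.856 0.083 0.135]
unitBR [ 0.873 -0.258  0.135]
mouth [0.45  0.316 0.11 ]
jug [0.619 0.231 0.12 ]
sugar [0.471 0.162 0.067]
mug [ 0.511 -0.466  0.09 ]
candle [ 0.421 -0.391  0.1  ]
pep [ 0.576 -0.387  0.12 ]
```

View pics/topz.png

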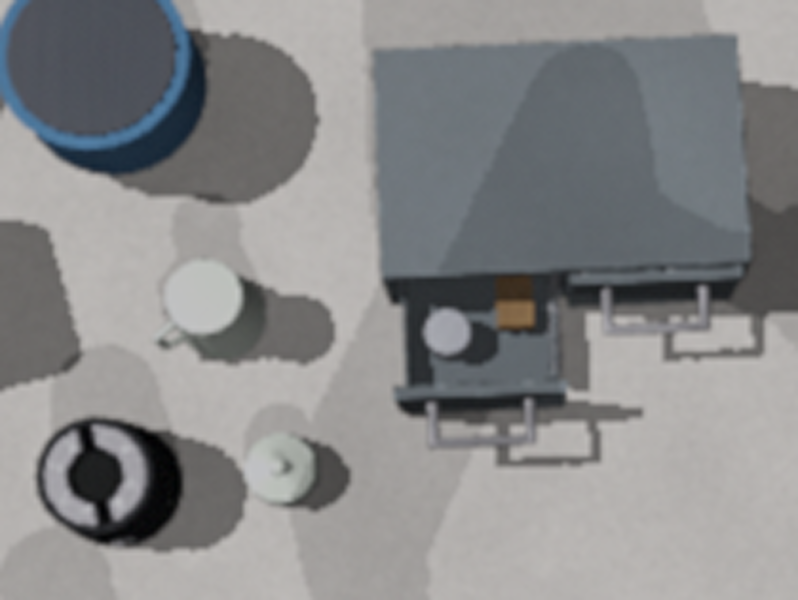

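```bash
python3 - <<'E'
from h import *
m=imaging.camera_model("top")
f=lambda a,b,z:onz(m,180+a/3.8,90+b/3.75,z).round(4)
print("LH",f(432,442,.1),f(531,440,.1),f(481,441,.1));print("RH",f(606,328,.1),f(706,325,.1),f(656,326.5,.1))
print("mouth",f(95,475,.11),"slots",f(84,435,.11),f(104,512,.11))
print("unit",f(385,277,.135),f(750,263,.135),f(375,48,.135),f(737,36,.135))
E
```

```text
LH [0.4893 0.0195 0.1   ] [ 0.4931 -0.0717  0.1   ] [ 0.4912 -0.0257  0.1   ]
RH [ 0.6005 -0.1391  0.1   ] [ 0.6053 -0.2318  0.1   ] [ 0.6029 -0.1854  0.1   ]
mouth [0.4508 0.3268 0.11  ] slots [0.4879 0.3387 0.11  ] [0.4167 0.3168 0.11  ]
unit [0.6381 0.0648 0.135 ] [ 0.6582 -0.268   0.135 ] [0.8566 0.0807 0.135 ] [ 0.8749 -0.2545  0.135 ]
```

>>> {"fn": "drive_tool", "kwargs": {
  "deltas": "0 16 46 0 0.1; 0 32 92 0 0.2; 0 48 138 0 0.3; 0 64 184 0 0.4; 0 80 230 0 0.5; 0 96 276 0 0.6; 0 112 322 0 0.72; 0 128 368 0 0.84; 0 144 414 0 0.96; 0 160 460 0 1.08; 0 176 505 0 1.2; 0 186 545 0 1.22"
}}

```text
time_s: 1.3
position: [0.4321, -0.0275, 0.2225]
tcp_rot: [[-0.056, 0.998, 0.0], [0.998, 0.056, 0.0], [0.0, 0.0, -1.0]]
force: [1.1, -0.4, -0.3]
opening: 0.031
grasp_force: 0.0
```

>>> {"fn": "drive_tool", "kwargs": {
  "deltas": "0 0 0 -45 0; 0 0 0 -90 0; 0 0 0 -135 0; 0 15 1 -135 0; 0 30 2 -135 0; 0 42 2 -135 0; 0 52 3 -135 0; 0 62 3 -135 0; 0 72 4 -135 0; 0 82 4 -135 0; 0 92 5 -135 0; 0 102 5 -135 0"
}}

```text
time_s: 2.5
position: [0.5342, -0.0244, 0.0877]
tcp_rot: [[-0.053, 0.999, -0.0], [0.999, 0.053, 0.0], [0.0, -0.0, -1.0]]
force: [-2.1, -0.3, -0.1]
opening: 0.009
grasp_force: 1.0
```

>>> {"fn": "drive_tool", "kwargs": {
  "deltas": "0 8 0 0 0; 0 15 1 0 0; 0 20 1 0 0; 0 25 1 0 0; 0 29 2 0 0; 0 32 2 0 0; 0 34 2 0 0"
}}

```text
time_s: 3.2
position: [0.5679, -0.0228, 0.0876]
tcp_rot: [[-0.053, 0.999, 0.0], [0.999, 0.053, -0.0], [-0.0, 0.0, -1.0]]
force: [-0.7, -0.3, 2.1]
opening: 0.004
grasp_force: 0.8
```

>>> {"fn": "drive_tool", "kwargs": {
  "deltas": "0 2 0 0 0; 0 4 0 0 0; 0 6 0 0 0; 0 8 0 0 0"
}}

```text
time_s: 3.6
position: [0.5755, -0.0225, 0.0875]
tcp_rot: [[-0.053, 0.999, -0.0], [0.999, 0.053, 0.0], [0.0, -0.0, -1.0]]
force: [-1.7, 0.9, 0.2]
opening: 0.009
grasp_force: 0.8
```

>>> {"fn": "drive_tool", "kwargs": {
  "deltas": "0 2 0 0 0; 0 4 0 0 0; 0 5 0 0 0"
}}

```text
time_s: 3.9
position: [0.5795, -0.0225, 0.0874]
tcp_rot: [[-0.053, 0.999, -0.003], [0.999, 0.053, 0.0], [0.001, -0.003, -1.0]]
force: [-5.1, 1.7, 3.2]
opening: 0.004
grasp_force: 2.5
```

>>> {"fn": "drive_tool", "kwargs": {
  "deltas": "0 1 0 0 0; 0 2 0 0 0; 0 2 0 0 0"
}}

```text
time_s: 4.2
position: [0.5795, -0.0224, 0.0873]
tcp_rot: [[-0.054, 0.999, -0.007], [0.999, 0.054, 0.001], [0.001, -0.007, -1.0]]
force: [-7.3, 0.4, 5.3]
opening: 0.005
grasp_force: 3.7
```

>>> {"fn": "drive_tool", "kwargs": {
  "deltas": "0 -15 0 0 0; 0 -25 0 10 0; 20 -25 0 50 0; 40 -15 -40 80 0; 40 0 -80 80 0; 40 10 -120 80 0; 40 20 -164 80 0; 40 20 -164 80 0; 40 20 -164 80 0"
}}

```text
time_s: 5.1
position: [0.6031, -0.1883, 0.1682]
tcp_rot: [[-0.05, 0.999, 0.002], [0.999, 0.05, -0.001], [-0.001, 0.002, -1.0]]
force: [0.1, 0.4, 0.5]
opening: 0.447
grasp_force: 0.0
```

```bash
python3 - <<'E'
from h import *
import cv2
s=bot.read_state();m=imaging.camera_model("wrist");print(s['time_s'],s['position'],s['force'],s['opening']);print(m)
w=imaging.capture("wrist");t=imaging.capture("top")
t=cv2.resize(t[140:240,260:400],None,fx=3,fy=3,interpolation=2)
c=np.zeros((500,640+160,3),np.uint8);
cv2.imwrite("pics/w1.png",w[:,:,::-1]);cv2.imwrite("pics/t1.png",t[:,:,::-1])
E
```

```text
5.1 [ 0.60314208 -0.1882961   0.16821689] [0.11310052 0.37806899 0.54973189] 0.44741343522920546
{'fx': 315.4006098847197, 'fy': 315.4006098847197, 'cx': 318.27009873433616, 'cy': 197.486037535026, 'T': array([[ 0.99871031,  0.04737972,  0.01824502,  0.59852102],
       [ 0.05068579, -0.95126735, -0.30417328, -0.10293444],
       [ 0.00294425,  0.30470576, -0.95244198,  0.32991213],
       [ 0.        ,  0.        ,  0.        ,  1.        ]])}
```

View pics/w1.png

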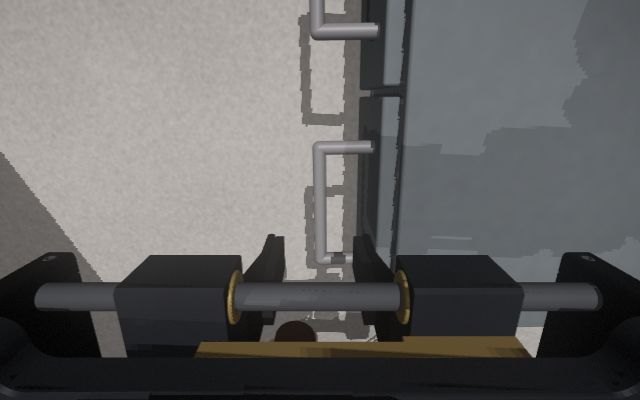

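The wrist view shows the right bar between (320,148) and (321,262), lying between the finger tips. The left bar ends at (318,32), and the two drawer fronts look flush.

```bash
python3 - <<'E'
from h import *
m=imaging.camera_model("wrist")
for u,v in[(320,148),(321,262),(318,32),(318,0)]:print(onz(m,u,v,.1).round(4))
E
```

```text
[ 0.6012 -0.136   0.1   ]
[ 0.6071 -0.229   0.1   ]
[ 0.5957 -0.0603  0.1   ]
[ 0.5947 -0.042   0.1   ]
```

>>> {"fn": "drive_tool", "kwargs": {
  "deltas": "30 1 5 0 0; 30 1 5 0 0; 30 1 5 -40 0; 30 1 5 -70 0; 30 1 5 -84 0; 20 1 5 -84 0; 8 1 5 -84 0; 6 1 5 -84 0; 6 1 5 -84 0; 6 1 5 -84 0"
}}

```text
time_s: 6.2
position: [0.6041, -0.1822, 0.0852]
tcp_rot: [[-0.053, 0.999, 0.002], [0.999, 0.053, -0.001], [-0.001, 0.001, -1.0]]
force: [-2.4, 0.4, 5.6]
opening: 0.101
grasp_force: 30.0
```

>>> {"fn": "drive_tool", "kwargs": {
  "deltas": "6 -3 0 0 0; 6 -8 0 0 0; 6 -15 -1 0 0; 6 -23 -1 0 0; 6 -32 -2 0 0; 6 -41 -2 0 0; 6 -50 -3 0 0; 6 -59 -3 0 0; 6 -68 -4 0 0; 6 -77 -4 0 0; 6 -86 -5 0 0; 6 -95 -5 0 0"
}}

```text
time_s: 7.4
position: [0.5104, -0.1883, 0.0851]
tcp_rot: [[-0.053, 0.999, 0.006], [0.999, 0.053, -0.004], [-0.004, 0.005, -1.0]]
force: [2.7, -1.8, 6.9]
opening: 0.102
grasp_force: 30.0
```

>>> {"fn": "drive_tool", "kwargs": {
  "deltas": "6 -8 0 0 0; 6 -15 -1 0 0; 6 -21 -1 0 0; 6 -26 -1 0 0; 6 -29 -2 0 0; 6 -31 -2 0 0; 6 -31 -2 0 0; 20 -31 -2 0 0; 30 -31 -2 0 0; 30 -31 -2 0 0"
}}

```text
time_s: 8.4
position: [0.4768, -0.1883, 0.0832]
tcp_rot: [[-0.053, 0.999, -0.001], [0.999, 0.053, 0.001], [0.001, -0.001, -1.0]]
force: [0.4, 0.4, 0.1]
opening: 0.284
grasp_force: 0.0
```

>>> {"fn": "drive_tool", "kwargs": {
  "deltas": "40 0 0 45 0; 60 0 0 90 0; 80 0 0 120 0; 80 40 -20 120 0; 80 80 -35 120 0; 80 105 -50 120 0; 80 117 -50 120 0; 80 117 -50 120 0; 80 117 -50 120 0"
}}

```text
time_s: 9.3
position: [0.5929, -0.2373, 0.2025]
tcp_rot: [[-0.054, 0.999, -0.004], [0.999, 0.054, 0.002], [0.002, -0.003, -1.0]]
force: [-0.4, 0.8, 0.1]
opening: 0.915
grasp_force: 0.0
```

```bash
python3 - <<'E'
from h import *
import cv2
s=bot.read_state();m=imaging.camera_model("wrist");print(s['time_s'],s['position'],s['qvel'])
w=imaging.capture("wrist");np.save("pics/w2.npy",w);import pickle;pickle.dump(m,open("pics/w2.pkl","wb"))
cv2.imwrite("pics/w2.png",cv2.resize(w[60:300,150:450],None,fx=2.5,fy=2.5,interpolation=2)[:,:,::-1])
E
```

```text
9.3 [ 0.59285339 -0.23726977  0.20249533] [-0.21108685 -0.89335723  0.82918838  0.02288067 -0.0416743  -0.00198467]
```

View pics/w2.png

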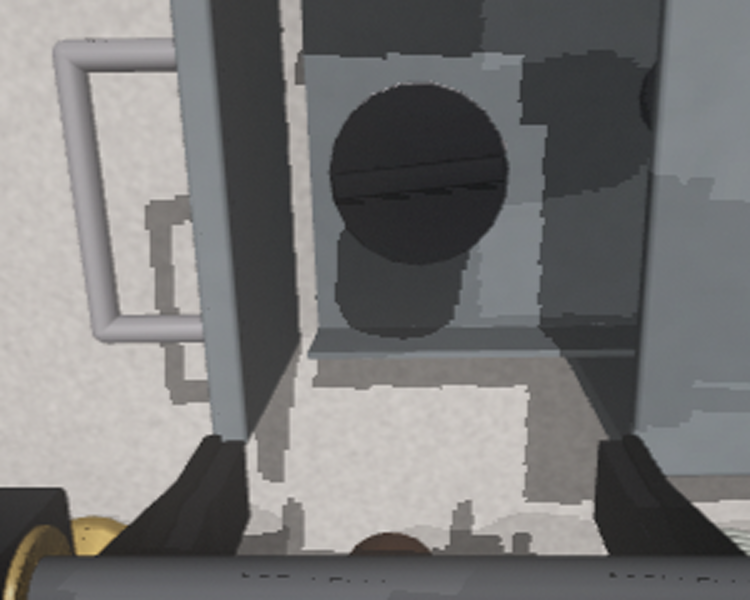

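The wrist crop shows the cup standing, with its lid circle centred at about (419,173) and the rib running from (333,190) to (505,168). The drawer is open wide enough.

```bash
python3 - <<'E'
from h import *
import pickle,cv2
m=pickle.load(open("pics/w2.pkl","rb"));w=np.load("pics/w2.npy")
g=lambda a,b,z:onz(m,150+a/2.5,60+b/2.5,z)
print("rect",[g(a,b,.112)[:2].round(4) for a,b in[(331,173),(508,173),(419,83),(419,264)]])
for a,b in[((333,177),(505,155)),((335,202),(505,180))]:
    A,B=g(*a,.116),g(*b,.116);print(A[:2].round(4),B[:2].round(4),np.arctan2(*(B-A)[1::-1]))
print("bar",g(75,60,.1).round(4),g(108,330,.1).round(4))
# contour of dark lid
gray=cv2.cvtColor(w,cv2.COLOR_RGB2GRAY);mask=(gray<62).astype(np.uint8)
c,_=cv2.findContours(mask,cv2.RETR_EXTERNAL,cv2.CHAIN_APPROX_NONE)
for k in c:
    if cv2.contourArea(k)>2000: print(cv2.contourArea(k),cv2.minEnclosingCircle(k))
E
```

```text
rect [array([ 0.5614, -0.1775]), array([ 0.6169, -0.1745]), array([ 0.5876, -0.1492]), array([ 0.5905, -0.2051])]
[ 0.5624 -0.1783] [ 0.6151 -0.1688] 0.17863991353213923
[ 0.5632 -0.186 ] [ 0.6157 -0.1764] 0.18134929573667327
bar [ 0.4785 -0.148   0.1   ] [ 0.4831 -0.237   0.1   ]
68925.5 ((319.5, 339.5), 324.9931640625)
4479.0 ((312.97515869140625, 136.24977111816406), 44.06299591064453)
3322.0 ((248.5, 114.5), 87.07765197753906)
5388.5 ((353.3708801269531, 57.74079895019531), 87.41394805908203)
```

>>> {"fn": "drive_tool", "kwargs": {
  "deltas": "87 8 6 0 0.14; 87 16 12 0 0.28; 87 24 18 0 0.42; 87 32 25 0 0.56; 87 40 32 0 0.7; 87 50 39 0 0.85; 87 60 46 0 1.0; 87 70 53 0 1.15; 87 76 60 0 1.3; 87 81 65 0 1.45; 87 81 65 0 1.57; 87 81 65 0 1.57"
}}

```text
time_s: 10.55
position: [0.6742, -0.1728, 0.2035]
tcp_rot: [[-0.999, -0.052, -0.002], [-0.052, 0.999, 0.001], [0.002, 0.001, -1.0]]
force: [-0.9, 0.1, -0.2]
opening: 0.998
grasp_force: 0.0
```

>>> {"fn": "drive_tool", "kwargs": {
  "deltas": "87 0 0 0 0; 87 0 0 0 0"
}}

```text
time_s: 10.75
position: [0.6749, -0.1736, 0.2036]
tcp_rot: [[-0.999, -0.05, -0.001], [-0.05, 0.999, 0.0], [0.001, 0.0, -1.0]]
force: [0.2, 0.5, 0.6]
opening: 0.999
grasp_force: 0.0
```

```bash
cat > snap.py <<'E'
from h import *
import cv2,sys,pickle
def snap(n,x0=150,y0=0):
    s=bot.read_state();m=imaging.camera_model("wrist")
    w=imaging.capture("wrist");np.save(f"pics/{n}.npy",w);pickle.dump((m,s),open(f"pics/{n}.pkl","wb"))
    cv2.imwrite(f"pics/{n}.png",cv2.resize(w[y0:y0+240,x0:x0+320],None,fx=2.5,fy=2.5,interpolation=2)[:,:,::-1])
    print(s['time_s'],s['position'].round(4),np.abs(s['qvel']).max(),s['opening'],s['force'],s['joint_positions'].round(1))
if __name__=="__main__":snap(sys.argv[1])
E
python3 snap.py w3
```

```text
10.75 [ 0.6749 -0.1736  0.2036] 0.5106064187015777 0.9987286297215792 [0.19819164 0.53106581 0.63290284] [ -23.6   37.    71.8   -0.    71.2 -116.5]
```

View pics/w3.png

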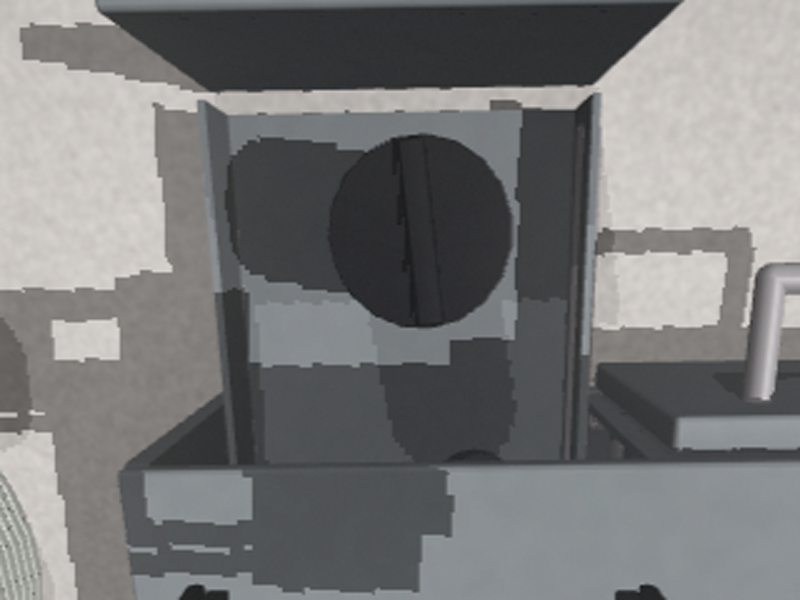

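The cup's lid circle spans u 329–513 and v 134–326 in the crop. The rib centre line runs from (412,138) to (429,324).

```bash
python3 - <<'E'
from h import *
import pickle
m,s=pickle.load(open("pics/w3.pkl","rb"))
g=lambda a,b,z:onz(m,150+a/2.5,b/2.5,z)
P=[g(a,b,.112)[:2].round(4) for a,b in[(329,230),(513,230),(421,134),(421,326)]];print(P,np.mean(P,0))
for a,b in[((400,140),(416,322)),((425,140),(441,322)),((412.5,140),(428.5,322))]:
    A,B=g(*a,.116),g(*b,.116);print(A[:2].round(4),B[:2].round(4),np.arctan2(*(B-A)[1::-1]),(A+B)[:2]/2)
c=np.mean(P,0);print("tool-frame",s['tcp_rot'][:,:2].T@np.append(c-s['position'][:2],0), s['tcp_rot'])
E
```

```text
[array([ 0.589 , -0.2046]), array([ 0.5862, -0.1486]), array([ 0.5608, -0.178 ]), array([ 0.6163, -0.1752])] [ 0.588075 -0.1766  ]
[ 0.5632 -0.184 ] [ 0.6148 -0.1768] 0.13803239798185618 [ 0.58896708 -0.1803849 ]
[ 0.5628 -0.1767] [ 0.6144 -0.169 ] 0.14760500448408023 [ 0.58858785 -0.17288144]
[ 0.563  -0.1803] [ 0.6146 -0.1729] 0.14282079571874254 [ 0.58877747 -0.17663319]
tool-frame [0.08689554 0.00138812] [[-9.98738182e-01 -5.02170255e-02 -5.42692379e-04]
 [-5.02171431e-02  9.98738302e-01  2.05272885e-04]
 [ 5.31699471e-04  2.32266328e-04 -9.99999832e-01]]
```

>>> {"fn": "drive_tool", "kwargs": {
  "deltas": "87 -30 -1 0 0; 87 -60 -2 0 0; 87 -86 -3 -10 0; 87 -86 -3 -40 0; 87 -86 -3 -80 0; 87 -86 -3 -115 0; 87 -86 -3 -137 0; 87 -86 -3 -137 0; 70 -86 -3 -137 0; 60 -86 -3 -137 0; 52 -86 -3 -137 0; 52 -86 -3 -137 0"
}}

```text
time_s: 12.0
position: [0.5904, -0.177, 0.068]
tcp_rot: [[-0.999, -0.052, 0.002], [-0.052, 0.999, -0.001], [-0.002, -0.001, -1.0]]
force: [0.1, -1.1, 0.5]
opening: 0.721
grasp_force: 0.0
```

>>> {"fn": "drive_tool", "kwargs": {
  "deltas": "52 0 0 0 0; 52 0 0 0 0"
}}

```text
time_s: 12.2
position: [0.5904, -0.1773, 0.0677]
tcp_rot: [[-0.999, -0.052, 0.002], [-0.052, 0.999, -0.001], [-0.002, -0.002, -1.0]]
force: [-0.3, -1.1, 4.3]
opening: 0.662
grasp_force: 29.9
```

>>> {"fn": "drive_tool", "kwargs": {
  "deltas": "52 0 0 20 0; 52 0 0 50 0; 52 0 0 85 0; 52 0 0 120 0; 52 0 0 150 0; 52 0 0 165 0; 52 -5 20 165 0; 52 -10 50 165 0.02; 52 -15 90 165 0.04; 52 -20 130 165 0.06; 52 -25 170 165 0.08; 52 -30 210 165 0.1"
}}

```text
time_s: 13.4
position: [0.5569, 0.0361, 0.2296]
tcp_rot: [[-0.988, -0.152, -0.005], [-0.152, 0.988, 0.001], [0.005, 0.002, -1.0]]
force: [0.3, -0.2, -2.9]
opening: 0.662
grasp_force: 29.9
```

>>> {"fn": "drive_tool", "kwargs": {
  "deltas": "52 -5 40 0 0; 52 -10 80 0 0; 52 -13 120 0 0; 52 -16 160 0 0; 52 -19 200 0 0; 52 -22 240 -5 0; 52 -24 275 -15 0; 52 -25 300 -25 0; 52 -25 308 -27 0.02; 52 -25 308 -27 0.02; 52 -25 308 -27 0.02; 52 -25 308 -27 0.02"
}}

```text
time_s: 14.6
position: [0.5346, 0.3401, 0.2047]
tcp_rot: [[-0.985, -0.17, -0.0], [-0.17, 0.985, -0.001], [0.0, -0.001, -1.0]]
force: [-0.6, -0.7, -2.7]
opening: 0.66
grasp_force: 29.9
```

```bash
python3 snap.py w4
```

```text
14.6 [0.5346 0.3401 0.2047] 0.40494532372433706 0.6595923989327279 [-0.55858984 -0.72887703 -2.74534181] [ 22.4  32.   81.8  -0.   66.2 -77.4]
```

View pics/w4.png

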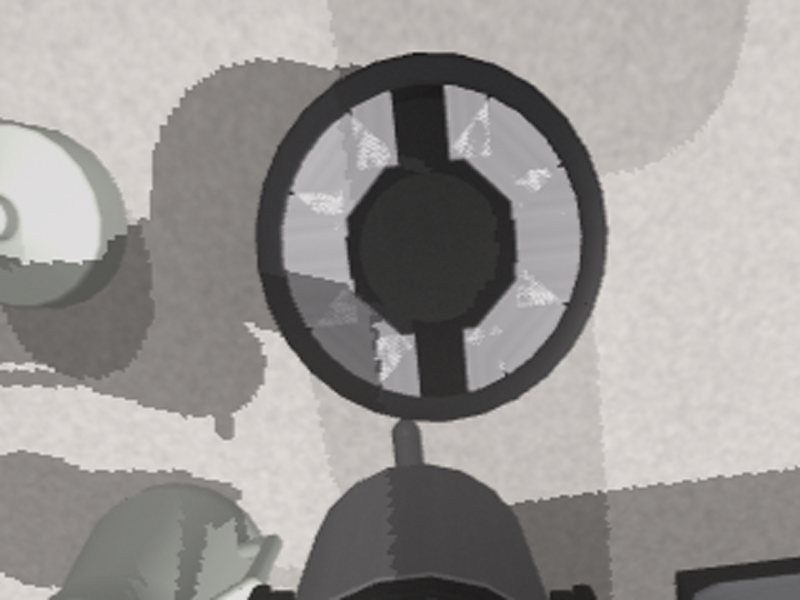

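The mouth shows clearly, with its steel ring spanning u 282–581 and v 84–397. The slot centre line runs from (416.5,90) to (443.5,394). The held cup's near pin shows with its tip at about (405,420) and its base at (409,466).

```bash
python3 - <<'E'
from h import *
import pickle,cv2
m,s=pickle.load(open("pics/w4.pkl","rb"))
g=lambda a,b,z:onz(m,150+a/2.5,b/2.5,z)[:2]
R=s['tcp_rot'];t=s['position']
P=[g(a,b,.11) for a,b in[(282,240),(581,240),(430,84),(430,398)]];print("ring",np.round(P,4),np.mean(P,0))
pts=np.array([(268,240),(600,240),(432,60),(432,415)])
S=[g(a,b,.11) for a,b in[(416.5,90),(423,163),(438.5,322),(443.5,394)]];print("slot",np.round(S,4),(S[1]+S[2])/2)
d=S[0]-S[3];print("slot yaw",np.arctan2(d[1],d[0])-np.pi,"mid",(S[0]+S[3])/2)
d=S[1]-S[2];print("slot yaw",np.arctan2(d[1],d[0])-np.pi)
w=np.load("pics/w4.npy").astype(int)
H=[g(a,b,.11) for a,b in[(347,243),(517,243)]];print("hole",H,np.mean(H,0))
tip=g(405,420,.158);base=g(409,466,.160);print("pin",tip,base)
for yaw in(.26,.27,.28,.29,.30):print(yaw,"axis from pin",tip+.037*np.array([np.cos(yaw),np.sin(yaw)]))
print("tcp",t,"toolyaw",np.arctan2(R[1,1],R[0,1]))
E
```

```text
ring [[0.4586 0.2846]
 [0.4429 0.3759]
 [0.408  0.3222]
 [0.4995 0.3384]] [0.45227326 0.33027674]
slot [[0.4103 0.3186]
 [0.4295 0.3239]
 [0.4749 0.3368]
 [0.4975 0.3425]] [0.45219753 0.33033717]
slot yaw -6.015573292463992 mid [0.4538661  0.33056233]
slot yaw -6.006298625543264
hole [array([0.45609783, 0.30459085]), array([0.44712642, 0.35651808])] [0.45161213 0.33055447]
pin [0.49764608 0.33068104] [0.50959693 0.33381311]
0.26 axis from pin [0.53340251 0.34019302]
0.27 axis from pin [0.5333056  0.34055011]
0.28 axis from pin [0.53320513 0.3409062 ]
0.29 axis from pin [0.5331011  0.34126128]
0.3 axis from pin [0.53299353 0.34161529]
tcp [0.53462741 0.34008055 0.20465585] toolyaw 1.7415991368057013
```

>>> {"fn": "drive_tool", "kwargs": {
  "deltas": "52 -25 -3 0 0; 52 -55 -6 0 0; 52 -75 -9 0 0; 52 -81 -10 0 0; 52 -81 -10 0 0; 52 -81 -10 -15 0; 52 -81 -10 -30 0; 52 -81 -10 -36 0; 52 -81 -10 -38 0; 52 -81 -10 -38 0"
}}

```text
time_s: 15.65
position: [0.4546, 0.3314, 0.1666]
tcp_rot: [[-0.985, -0.171, 0.001], [-0.171, 0.985, 0.0], [-0.001, 0.0, -1.0]]
force: [-0.2, -0.1, -3.6]
opening: 0.662
grasp_force: 29.9
```

>>> {"fn": "drive_tool", "kwargs": {
  "deltas": "52 -1 -1 0 0; 52 -1 -1 -2 0; 52 -1 -1 -4 0; 52 -1 -1 -6 0; 52 -1 -1 -8 0; 52 -1 -1 -10 0; 52 -1 -1 -12 0; 52 -1 -1 -12 0"
}}

```text
time_s: 16.45
position: [0.4524, 0.3302, 0.1542]
tcp_rot: [[-0.985, -0.171, -0.001], [-0.171, 0.985, -0.0], [0.001, -0.0, -1.0]]
force: [0.2, -0.2, -3.1]
opening: 0.663
grasp_force: 29.9
```

>>> {"fn": "drive_tool", "kwargs": {
  "deltas": "52 0 0 -2 0; 52 0 0 -4 0; 52 0 0 -6 0; 52 0 0 -8 0; 52 0 0 -10 0; 52 0 0 -11 0; 52 0 0 -12 0; 52 0 0 -12 0"
}}

```text
time_s: 17.25
position: [0.453, 0.3305, 0.1444]
tcp_rot: [[-0.985, -0.171, 0.002], [-0.171, 0.985, 0.001], [-0.002, 0.0, -1.0]]
force: [-2.7, -2.2, 10.0]
opening: 0.659
grasp_force: 29.9
```

>>> {"fn": "drive_tool", "kwargs": {
  "deltas": "52 0 0 -1 0; 52 0 0 -2 0; 52 0 0 -3 0; 52 0 0 -4 0; 52 0 0 -4 0; 52 0 0 -4 0"
}}

```text
time_s: 17.85
position: [0.4531, 0.3304, 0.1416]
tcp_rot: [[-0.985, -0.171, 0.002], [-0.171, 0.985, 0.001], [-0.002, 0.0, -1.0]]
force: [-3.9, -2.9, 17.6]
opening: 0.661
grasp_force: 29.9
```

>>> {"fn": "drive_tool", "kwargs": {
  "deltas": "52 0 0 0 -0.14; 52 0 0 0 -0.28; 52 -1 -1 0 -0.42; 52 -1 -1 0 -0.56; 52 -1 -1 0 -0.7; 52 -1 -1 0 -0.84; 52 -1 -2 0 -0.98; 52 -1 -2 0 -1.12; 52 -2 -2 0 -1.26; 52 -2 -2 0 -1.4; 52 -2 -2 0 -1.54; 52 -2 -2 0 -1.57"
}}

```text
time_s: 19.05
position: [0.4539, 0.3296, 0.1417]
tcp_rot: [[-0.17, 0.985, 0.008], [0.985, 0.17, 0.003], [0.002, 0.009, -1.0]]
force: [-0.6, -0.9, 11.3]
opening: 0.661
grasp_force: 30.0
```

>>> {"fn": "drive_tool", "kwargs": {
  "deltas": "52 0 0 0 0; 52 0 0 0 0"
}}

```text
time_s: 19.25
position: [0.4539, 0.3296, 0.1417]
tcp_rot: [[-0.172, 0.985, 0.008], [0.985, 0.172, 0.003], [0.002, 0.009, -1.0]]
force: [-0.2, 0.4, 11.2]
opening: 0.659
grasp_force: 29.9
```

>>> {"fn": "drive_tool", "kwargs": {
  "deltas": "52 0 0 2 0; 52 0 0 4 0; 52 0 0 6 0; 52 0 0 8 0; 52 0 0 8 0; 52 0 0 8 0"
}}

```text
time_s: 19.85
position: [0.4538, 0.3296, 0.1485]
tcp_rot: [[-0.172, 0.985, 0.008], [0.985, 0.172, 0.003], [0.002, 0.008, -1.0]]
force: [3.1, 0.5, 7.4]
opening: 0.662
grasp_force: 29.9
```

>>> {"fn": "drive_tool", "kwargs": {
  "deltas": "52 0 0 1 0; 52 0 0 2 0; 52 0 0 3 0; 52 0 0 3 0"
}}

```text
time_s: 20.25
position: [0.4537, 0.3296, 0.1489]
tcp_rot: [[-0.172, 0.985, 0.007], [0.985, 0.172, 0.003], [0.002, 0.007, -1.0]]
force: [7.4, 3.8, -8.2]
opening: 0.659
grasp_force: 29.9
```

>>> {"fn": "drive_tool", "kwargs": {
  "deltas": "52 0 0 -2 0; 52 0 0 -3 0; 60 0 0 -3 0; 75 0 0 -3 0; 87 0 0 -3 0; 87 0 0 -3 0; 87 0 0 0 0; 87 0 0 20 0; 87 0 0 50 0; 87 0 0 80 0; 87 0 -30 100 0; 87 -10 -70 110 0"
}}

```text
time_s: 21.45
position: [0.4421, 0.2589, 0.2615]
tcp_rot: [[-0.175, 0.985, 0.004], [0.985, 0.175, 0.001], [0.001, 0.004, -1.0]]
force: [0.6, -1.3, 0.2]
opening: 1.0
grasp_force: 0.0
```

>>> {"fn": "drive_tool", "kwargs": {
  "deltas": "87 -5 -15 0 0; 87 -5 -15 0 0; 87 -5 -15 0 0; 87 -5 -15 0 0"
}}

```text
time_s: 21.85
position: [0.4357, 0.2441, 0.259]
tcp_rot: [[-0.173, 0.985, -0.001], [0.985, 0.173, 0.0], [0.0, -0.001, -1.0]]
force: [0.1, -0.2, 0.5]
opening: 1.001
grasp_force: 0.0
```

```bash
python3 -c "
from snap import *
snap('w5',150,0)"
```

```text
21.85 [0.4357 0.2441 0.259 ] 0.4095729639539612 1.0014352679708654 [ 0.12187006 -0.24437236  0.45796245] [16.4 17.9 97.2  0.  65.   6.4]
```

View pics/w5.png

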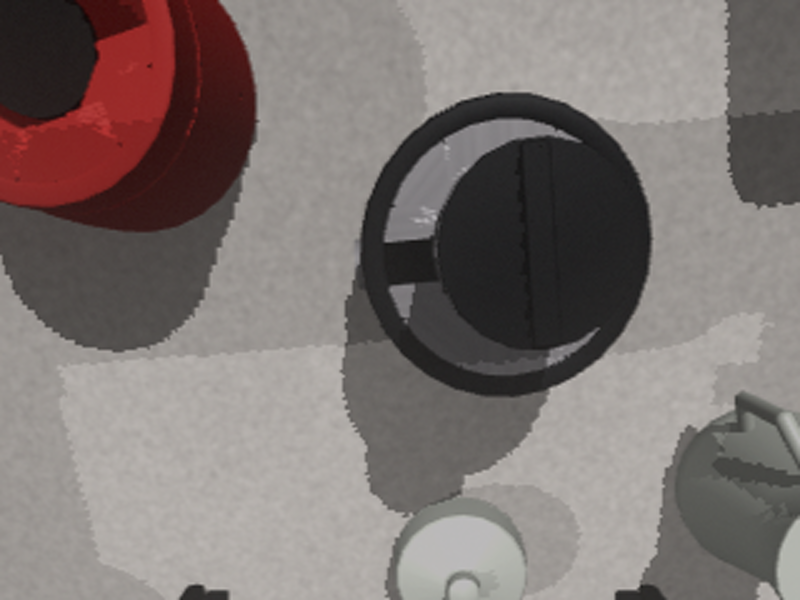

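The cup stands in the mouth with its rib ((537,140)–(545,346)) square to the visible slot at (410,262). I'll check the numbers and the left drawer in the top view.

```bash
python3 - <<'E'
from h import *
import pickle,cv2
m,s=pickle.load(open("pics/w5.pkl","rb"))
g=lambda a,b,z:onz(m,150+a/2.5,b/2.5,z)[:2]
P=[g(a,b,.193) for a,b in[(437,243),(651,243),(545,137),(545,350)]];print(np.mean(P,0),np.ptp(P,axis=0))
A,B=g(537,140,.197),g(545,346,.197);print(np.arctan2(*(A-B)[::-1])-np.pi/2,(A+B)/2)
t=imaging.capture("top");mt=imaging.camera_model("top")
cv2.imwrite("pics/t2.png",cv2.resize(t[90:250,180:390],None,fx=3.8,fy=3.75,interpolation=2)[:,:,::-1])
E
```

```text
[0.45499693 0.33333341] [0.05802758 0.05468086]
0.26068177992420694 [0.45359882 0.33269229]
```

View pics/t2.png

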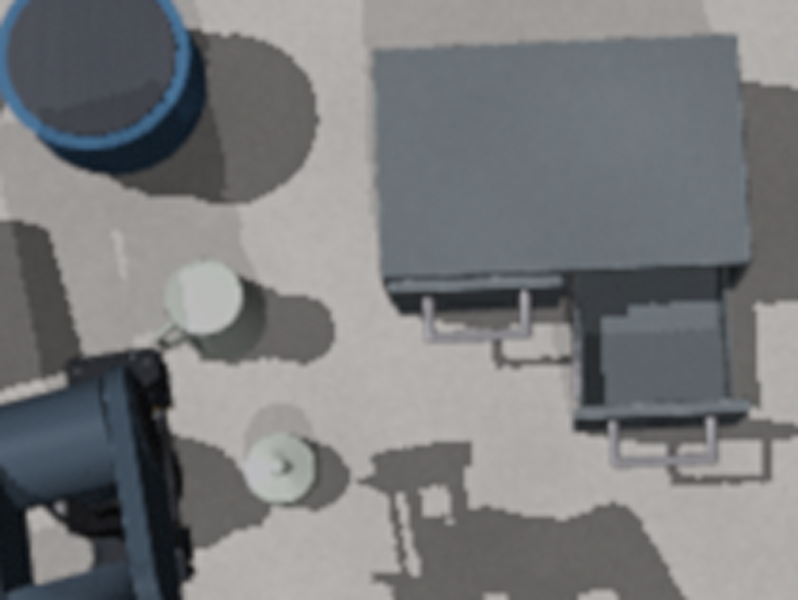

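The top view shows the left drawer shut (bar at (476,337)), the right one open, and the jug and sugar pot where they were.

```bash
python3 -c "
from rig import bot
print(bot.hand_in())"
```

```text
the job is handed in; nothing more can be done
None
```

The job is handed in at about 22 s of the 66 s: left drawer shut, right drawer open, and the cup sprung up and locked in the grinder (it held against an upward pull) and released; the hand-in returned no verdict.

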